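# Wedge the weighing shelf level

### The job

The hinged weighing shelf sags at its front. Pick up the wooden wedge (not the flat packer), lay it on the table with its thin end under the sprung foot at the middle of the shelf's front edge, and push it in gently until the ball of the level on the shelf rests midway between the two lines; then let go, leaving the wedge in place. Move the shelf only by means of the wedge, never with the gripper, and leave everything else where it is.

Things in the scene. Friction and masses are not known exactly. Their poses are not given: they have to be found in the camera images.
- stand: Steel frame of the weighing shelf, screwed to the table, 310 mm wide (y), about 225 mm deep (x). Origin: the point of the table straight below the sprung foot's place with the board level. x points level from the front edge to the rear, the way the wedge is pushed in; y left along the front edge, z up. Its two runners, 8 mm high, lie at y = +-128 mm, well clear of the wedge.
- shelf_board: Hinged wooden board, 268 mm wide (y), 14 mm thick, with all it carries (foot, kitchen scale, level; 84 mm high over the table). Origin: mid-thickness, above the foot, 12 mm behind the front edge, 54 mm over the table when level; x to the rear, y left. Hinge along y at x = 190 mm. It hangs 0.08 rad front-down at first and can rise 0.05 above level. The level tells its slope better than this pose.
- foot_tip (a point): Underside of the sprung foot with a slippery nylon tip, 18 mm across, 24 mm below the board at the middle of the front edge: 8 mm above the table at first, room for the wedge's nose. With the board level and the foot unloaded it would be at 23 mm; its spring yields upward 1 mm per 0.3 N, up to 20 mm. The load is unknown (about 1.5 to 5 N), so the wedge must go 65 to 100 mm past the foot's axis.
- level_mid (a point): Middle of the level, top of its housing: aluminium block 110 x 28 x 16 mm lying along x on the board, 95 mm behind and 100 mm left of the foot, about 77 mm above the table when level. In its open groove, 48 mm long in x, rolls a dark steel ball 12 mm across; two black cross lines 17 mm apart mark the middle.
- level_ball (a joint): Reading of the level in rad: the board's slope, positive when the front is low (ball toward the front, 0.3 mm per 0.001 rad), negative when the front is too high, 0 with the ball midway between the lines. It stops at +-0.06 (ball at the groove's end), where it stands at first, and lags the board by about half a second.
- wedge: Loose wooden wedge, 158 mm long (x), 40 mm wide (y), 0.14 kg. Origin: middle of its underside. Thin end (nose), 4 mm high, at x = +79 mm; the top rises 0.35 mm per mm toward the rear to 42 mm at x = -29 mm, then runs flat to the rear end at x = -79 mm: grip it by this 50 mm long block, across its 40 mm width.
- wedge_nose (a point): Middle of the lower edge of the wedge's thin end; axes as the wedge's.
- flat_packer: Loose flat wooden packer 158 x 40 x 18 mm of the same wood, no slope; not needed. Origin: middle of its underside, x along its length. It and the wedge lie to the left and right in front of the shelf, either way round.
- ramekin: White bowl, 109 mm across, 48 mm high; leave alone. Origin: middle of its underside.
- cheese_tin: Plain open tin, 66 mm across, 52 mm high; leave alone. Origin: middle of its underside.
- salt_shaker: Glass salt shaker, 44 mm across, 90 mm high; leave alone. Origin: middle of its underside.
There are look-alikes about, which are no part of the job. Leave any pink or white look-alike of the wedge alone.

How it is judged:
By the outcome, as a careful person would: the job done as asked, in the order asked, and still so for the second after the job is handed in, with the robot touching nothing.
It also fails if it takes over 69 s, if anything falls off the work surface, if the arm or the gripper's body presses on something with over 40 N, if the wrist force passes 120 N, or if a joint passes its speed limit or range.

### The arm

A 6-joint arm with a two-finger parallel gripper is mounted at the origin on a cart in front of the work surface, level with it; the furniture and walls round the work are solid. World frame = base frame: x ahead of the robot, y to its left, z up, the work surface at z = 0. Lengths are in m, angles in rad, forces in N, time in s.
With the tool pointing down it reaches from about 0.3 to 0.825 m from the base axis. Payload 5.4 kg.
Tool frame: the origin (TCP) lies on the mounting face of the last link; the fingertips stand 190 mm ahead of it and the grasp point (between the pads) lies 171 mm ahead of it (arm.tip_reach is the z of the fingertips in the tool frame, in m); z points along the fingers, y is the line along which they close (so a half turn about z gives the same grasp; the last joint's range is limited). The gripper opens to 92 mm and grips with 3 to 60 N. Pads are 20 mm wide; open, the fingers measure 128 mm over their backs; the gripper's body (75 mm by 189 mm) begins 69 mm behind the grasp point.
Start: joints at [-1.382, 0.158, 1.597, -0, 1.386, -0.21], TCP at [0.223, -0.53, 0.405] pointing down, gripper open.
Joint ranges: [-2.91, 2.91], [-0.94, 2.29], [0.18, 2.7], [-1.29, 4.43], [0.17, 2.64], [-3, 3]. Speed limits (rad/s): [2.57, 2.57, 3.14, 3.14, 3.14, 3.14].

### API

Orientations are given as a unit quaternion [x, y, z, w].
In Python, from station import arm gives the robot as it stands. The module is installed in compiled form; this text tells all that it offers.
- The arm moves only by the tool play_rows, never from a script. Its argument "rows" is a list of rows, each a list of 4 numbers: the shift along the tool's x, y, z in cm, then the turn about the tool's z in degrees. In form: [[tx, ty, tz, yaw], ...]. A call has 1 to 12 rows; each row shifts and turns the commanded pose from where the row before left it, along the tool's axes as they then stand; what a row does not reach is not made up. A row lasts 1/12 s, in which the tool goes at most 41.7 mm and 7.16 degrees, less where a joint would pass 70% of its speed; a pose out of reach is approached as far as the arm can. A call is refused whole if a number of a shift passes 4.17 or a number of a turn 7.16, either way. A call with a gripper value outside its range is refused whole. "claw" is the closure, from -1 (fully open) to 1 (shut), so that 0 is half open, set as the call begins (left out, the last holds). The fingers move at their own pace and stop on an object; "grip_force" is the grip in N (left out, the last holds). Time passes only in rows, so rows that do not move let the fingers close. It gives the time, the measured TCP pose, the force, the opening and the grip force at its end, in the units of the state.
- arm.observe(): the state, without advancing time (a new reading comes with each control period).
- arm.read_camera(name): name is "scene" or "top"; returns a dict with "img" (480x640x3 uint8, blue, green, red), "range_z" (480x640 float32, m along the optical axis (not along the pixel's ray), 0 where there is no reading), "K" (3x3 intrinsics, pixels), "R" (3x3) and "t" (3): a world point X has camera coordinates R X + t. Camera axes: x right, y down, z forward; pixel columns grow to the right and rows downward; lengths in m; the calibration is good to about 2 mm. A picture is of the moment at which its call begins.
- arm.job_done(): hands the job in; it is judged then, once.
Trained networks look in a picture, given as the dict that the camera call returned (one of the last four; its "shot" number tells which), for a name from the list of things; names that differ only in an ending like _2 or _b are one class to them, and where a whole thing is asked for, a point or a joint stands for the part that bears it (a point fixed in the world has none). Each returns a list of dicts, best first, with "confidence" (0 to 1); they miss things now and then, are a little off and sometimes report something else, mostly with a low value. They report only what shows in the picture. A call takes as long as a camera call. They do not tell look-alikes from the thing itself.
- arm.search_frame(picture, thing): "position" ([row, column] in pixels, amid what is visible of it).
- arm.trace(picture, thing): "pixels" (480x640 bool, what is visible of it) and "position" ([row, column] in pixels, amid what is visible of it).
The state is a dict: "time": time; "joint_pos": joint angles; "qvel": joint speeds; "joint_torque": joint torques, N m; "tcp_pos": TCP position; "orientation": TCP orientation; "wrist_force": force on the tool from outside, world axes, zero at the start; "ft_torque": the same for the moment, N m; "opening": finger opening in m; "gripper_force": force on a finger pad.
Only numpy, scipy, OpenCV 4.12 (cv2) and the standard library are available. Lean on these libraries where they do the work, as an engineer would, in place of code of your own. Each camera call takes 0.05 s, during which the arm holds its last target. There are 200 camera calls.

## Working session

There is one attempt and no reset: what is moved stays moved. The work goes in short steps, Python scripts to look and compute and a tool call to move; the robot and the scene stay as the last step left them, time stands still between calls to the robot, and variables do not carry over. Pictures are saved under pics/ and viewed, at most 10 in all, crops included, and the job is handed in when it is done.

Besides the shell and the picture viewer there is one more tool, called after "Call:" by a JSON object that holds its "method" and its "body". play_rows: Moves the arm, as the interface text tells. Its arguments: {"type":"object","properties":{"rows":{"type":"array"},"claw":{"type":"number"},"grip_force":{"type":"number"}},"required":["rows"]}

```bash
mkdir -p pics
cat > h.py <<'E'
import numpy as np,cv2
from station import arm
def world(p,r,c,z=None):
    K,R,t=p["K"],p["R"],p["t"]
    ray=np.linalg.inv(K)@np.array([c,r,1.0])
    C=-R.T@t; d=R.T@ray
    if z is not None: return C+d*((z-C[2])/d[2])
    return C+d*p["range_z"][int(r),int(c)]
def cloud(p,m):
    r,c=np.nonzero(m&(p["range_z"]>0)); zz=p["range_z"][r,c]
    P=(np.linalg.inv(p["K"])@np.vstack([c,r,np.ones_like(r)]))*zz
    return (p["R"].T@(P-p["t"][:,None])).T
E
python3 - <<'E'
from h import *
np.set_printoptions(precision=3,suppress=True)
s=arm.observe();print(s["tcp_pos"],s["orientation"],s["opening"],s["time"])
for n in("top","scene"):
    p=arm.read_camera(n);cv2.imwrite(f"pics/{n}0.png",p["img"])
    print(n,"cam at",-p["R"].T@p["t"])
    for th in["wedge","wedge_nose","flat_packer","foot_tip","level_mid","stand","shelf_board"]:
        for d in arm.search_frame(p,th)[:4]:
            r,c=d["position"];print(th,round(d["confidence"],2),int(r),int(c),world(p,r,c))
E
```

```text
[ 0.223 -0.53   0.404] [ 0.98   0.198  0.    -0.001] 0.09209756502457536 0.0
top cam at [0.17  0.033 1.639]
wedge 0.84 322 386 [ 0.451 -0.135  0.043]
wedge 0.75 252 175 [0.483 0.661 0.027]
wedge 0.64 285 279 [0.471 0.256 0.047]
wedge 0.29 235 379 [ 0.739 -0.034  0.074]
wedge_nose 0.9 285 280 [0.474 0.255 0.034]
wedge_nose 0.88 324 388 [ 0.449 -0.147  0.035]
wedge_nose 0.83 254 177 [0.479 0.649 0.021]
flat_packer 0.76 328 428 [ 0.476 -0.284  0.018]
level_mid 0.88 237 377 [ 0.729 -0.031  0.081]
stand 0.7 235 377 [ 0.738 -0.031  0.07 ]
shelf_board 0.62 237 378 [ 0.73  -0.035  0.077]
scene cam at [-1.458  0.214  1.099]
wedge 0.72 292 186 [0.469 0.651 0.028]
wedge 0.63 296 300 [0.414 0.254 0.047]
wedge_nose 0.88 292 186 [0.468 0.653 0.026]
wedge_nose 0.85 294 300 [0.432 0.253 0.044]
wedge_nose 0.4 307 424 [ 0.406 -0.177  0.013]
flat_packer 0.77 300 450 [ 0.457 -0.275  0.015]
level_mid 0.72 251 396 [ 0.717 -0.111  0.081]
stand 0.61 252 394 [ 0.181 -0.025  0.327]
stand 0.22 299 451 [ 0.45  -0.277  0.021]
shelf_board 0.85 253 397 [ 0.694 -0.112  0.08 ]
```

View pics/top0.png

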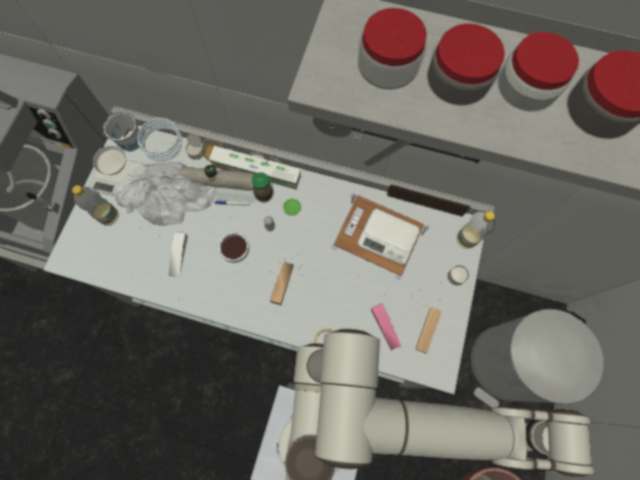

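View pics/scene0.png

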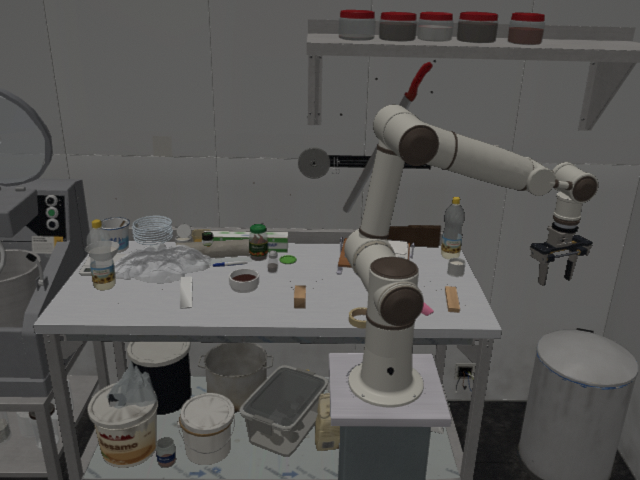

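The top view shows these wedge candidates: the brown wooden wedge at (row 285, col 280), a pink look-alike at (322,386), a white one at (252,175), and the flat packer at (328,428). By the description I choose the brown one at (285,280). The shelf is at about (237,378), with the level on its left at about (222,354). I'll check with one close crop and measure.

Run:
```python
from h import *
np.set_printoptions(precision=3,suppress=True)
p=arm.read_camera("top")
a=cv2.resize(p["img"][255:315,245:325],None,fx=5,fy=5,interpolation=cv2.INTER_CUBIC)
b=cv2.resize(p["img"][190:280,325:435],None,fx=5,fy=5,interpolation=cv2.INTER_CUBIC)
o=np.zeros((450,790,3),np.uint8);o[:300,:400]=a[:, :400];b=cv2.resize(b,(390,319));o[:319,400:]=b
cv2.imwrite("pics/crop1.png",o)
for th in["wedge","shelf_board","stand","level_mid","flat_packer"]:
    for d in arm.trace(p,th)[:4]:
        m=d["pixels"].astype(bool)
        P=cloud(p,m);P=P[(P[:,2]>0.002)&(P[:,2]<.12)]
        rect=cv2.minAreaRect(P[:,:2].astype(np.float32));
        print(th,round(d["confidence"],2),np.array(d["position"]),m.sum(),"rect",np.array(cv2.boxPoints(rect)).round(3).tolist())
        if th=="wedge":
            q=P.mean(0);u,s,v=np.linalg.svd(P[:,:2]-q[:2]);ax=v[0];t=(P[:,:2]-q[:2])@ax
            print("  ax",ax,"mean",q,"len",np.ptp(t),[ (round(x,3),round(np.median(P[abs(t-x)<.008,2]),3)) for x in np.linspace(t.min(),t.max(),8)])
        if th=="shelf_board": np.save("sb.npy",P)
```

```text
wedge 0.95 [327.6 384.9] 606 rect [[0.367000013589859, -0.17399999499320984], [0.4000000059604645, -0.21299999952316284], [0.5199999809265137, -0.10999999940395355], [0.4869999885559082, -0.07100000232458115]]
  ax [-0.738 -0.675] mean [ 0.441 -0.137  0.028] len 0.15810054572244459 [(np.float64(-0.078), np.float64(0.039)), (np.float64(-0.055), np.float64(0.042)), (np.float64(-0.033), np.float64(0.042)), (np.float64(-0.01), np.float64(0.036)), (np.float64(0.012), np.float64(0.027)), (np.float64(0.035), np.float64(0.019)), (np.float64(0.058), np.float64(0.013)), (np.float64(0.08), np.float64(0.005))]
wedge 0.93 [251.  176.9] 562 rect [[0.39800000190734863, 0.6629999876022339], [0.4050000011920929, 0.6209999918937683], [0.5669999718666077, 0.6470000147819519], [0.5600000023841858, 0.6899999976158142]]
  ax [-0.991 -0.133] mean [0.484 0.653 0.027] len 0.16463431631841183 [(np.float64(-0.081), np.float64(0.033)), (np.float64(-0.058), np.float64(0.039)), (np.float64(-0.034), np.float64(0.04)), (np.float64(-0.011), np.float64(0.035)), (np.float64(0.013), np.float64(0.026)), (np.float64(0.03
[... 1048 characters left out ...]
195503235, 0.10000000149011612], [0.6629999876022339, 0.13300000131130219]]
level_mid 0.78 [235.1 377.5] 4238 rect [[0.6230000257492065, -0.15000000596046448], [0.8579999804496765, -0.19200000166893005], [0.906000018119812, 0.08299999684095383], [0.6710000038146973, 0.125]]
flat_packer 0.7 [329.  426.1] 590 rect [[0.39100000262260437, -0.2980000078678131], [0.550000011920929, -0.31700000166893005], [0.5550000071525574, -0.27399998903274536], [0.3959999978542328, -0.2540000081062317]]
flat_packer 0.27 [224.7 269.4] 154 rect [[0.6499999761581421, 0.36399999260902405], [0.6779999732971191, 0.33500000834465027], [0.7239999771118164, 0.3790000081062317], [0.6959999799728394, 0.40799999237060547]]
```

View pics/crop1.png

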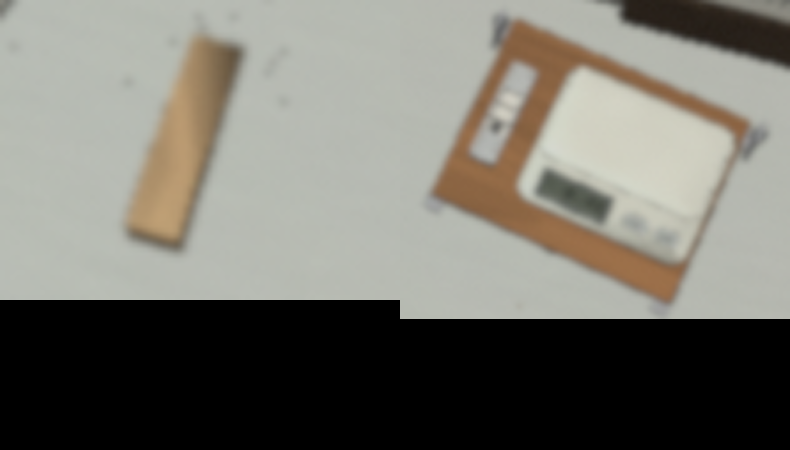

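The crop shows the brown wooden wedge: thick block at the lower left (near end), shaded thin end at the top (away from the robot). Depth agrees, with 41 mm near and 6 mm far. The board's front corners are at about crop (432,195) and (668,303), and the ball sits toward the front of the level. Next I'll refine both poses.

```bash
cat >> h.py <<'E'
def tform(p): pass
def err(x,y,yaw,z=None):
    """tool-frame shift (cm) and turn (deg) to TCP goal; yaw = world yaw of tool x; apply turn first"""
    from scipy.spatial.transform import Rotation as Rn
    s=arm.observe();M=Rn.from_quat(s["orientation"]).as_matrix();pos=np.array(s["tcp_pos"])
    y0=np.arctan2(M[1,0],M[0,0]);turn=-np.degrees((yaw-y0+np.pi)%(2*np.pi)-np.pi)
    g=np.array([x,y,pos[2] if z is None else z])-pos
    c,si=np.cos(y0),np.sin(y0)
    f=lambda a:np.array([np.cos(a)*g[0]+np.sin(a)*g[1],np.sin(a)*g[0]-np.cos(a)*g[1],-g[2]])*100
    return "t",round(s["time"],2),"turn",turn.round(1),"shift before turn",f(y0).round(2),"after turn",f(yaw).round(2),"tilt z",M[:,2].round(3)
E
python3 - <<'E'
from h import *
np.set_printoptions(precision=4,suppress=True)
p=arm.read_camera("top")
hsv=cv2.cvtColor(p["img"],cv2.COLOR_BGR2HSV)
# board front corners / rear corners from crop picture
f=lambda cc,cr,z:world(p,190+cr*90/319,325+(cc-400)*110/390,z)
FL,FR=f(432,195,.045),f(668,303,.045);RL,RR=f(515,20,.061),f(750,123,.061)
print("FL",FL,"FR",FR,"RL",RL,"RR",RR,"w",np.linalg.norm(FL-FR),"d",np.linalg.norm(RL-FL))
print("yaws",np.arctan2(-(FL-FR)[0],(FL-FR)[1]),np.arctan2(-(RL-RR)[0],(RL-RR)[1]),np.arctan2(*(RL-FL)[1::-1]),np.arctan2(*(RR-FR)[1::-1]))
# brown mask rect, board region
m=np.zeros((480,640),bool);m[185:285,325:435]=1
br=m&(hsv[...,1]>80)&(hsv[...,2]>60)
pts=np.argwhere(br);P=np.array([world(p,r,c,.05) for r,c in pts])
rc=cv2.minAreaRect(P[:,:2].astype(np.float32));print("brown rect",np.array(cv2.boxPoints(rc)))
# wedge
m=np.zeros((480,640),bool);m[255:315,262:300]=1
wm=m&(hsv[...,1]>70)
P=cloud(p,wm);print(wm.sum())
xs=[];ys=[]
for x in np.arange(.415,.56,.01):
    q=P[(abs(P[:,0]-x)<.006)&(P[:,2]>.003)]
    if len(q)>3: xs.append(x);ys.append((q[:,1].min()+q[:,1].max())/2);print(round(x,3),q[:,1].min().round(3),q[:,1].max().round(3),np.median(q[:,2]).round(3))
print("fit",np.polyfit(xs,ys,1))
B=P[P[:,2]>.038];print("block top x",B[:,0].min(),B[:,0].max(),"y",B[:,1].min(),B[:,1].max(),B[:,:2].mean(0))
print(err(.42,.255,0,.3))
E
```

```text
FL [0.6684 0.1119 0.045 ] FR [ 0.6264 -0.1454  0.045 ] RL [0.8732 0.08   0.061 ] RR [ 0.8307 -0.1809  0.061 ] w 0.2606976447246232 d 0.20789126126074814
yaws -0.16194716927615543 -0.16168187176052662 -0.15469342056848842 -0.17244398189598134
brown rect [[ 0.6268 -0.1443]
 [ 0.8371 -0.1789]
 [ 0.8799  0.081 ]
 [ 0.6696  0.1156]]
416
0.415 0.236 0.271 0.04
0.425 0.235 0.272 0.04
0.435 0.236 0.272 0.041
0.445 0.235 0.271 0.042
0.455 0.236 0.272 0.042
0.465 0.236 0.273 0.04
0.475 0.236 0.273 0.036
0.485 0.236 0.272 0.033
0.495 0.237 0.271 0.03
0.505 0.238 0.272 0.026
0.515 0.238 0.272 0.023
0.525 0.238 0.272 0.019
0.535 0.239 0.271 0.016
0.545 0.24 0.272 0.012
0.555 0.24 0.271 0.01
fit [0.0163 0.2466]
block top x 0.4102361984327583 0.4843601918713181 y 0.23534223562557358 0.2723026092261433 [0.4439 0.2533]
('t', 1.15, 'turn', np.float64(22.8), 'shift before turn', array([ 48.61, -64.69,  10.47]), 'after turn', array([ 19.68, -78.49,  10.47]), 'tilt z', array([ 0., -0., -1.]))
```

Call:
{"method": "play_rows", "body": {"rows": [[0.5,0,0,5.7],[0.5,0,0,5.7],[0.5,0,0,5.7],[0.5,0,0,5.7],[2,-3,0,0],[2,-3,0,0],[1.8,-3.4,0,0],[1.8,-3.4,0,0],[1.5,-3.5,0,0],[1.5,-3.5,0,0],[1.5,-3.5,0,0],[1.5,-3.5,0,0]], "claw": -1}}

```text
time: 2.15
tcp_pos: [0.3786, -0.2551, 0.4049]
orientation: [1.0, 0.0, 0.0, 0.0]
wrist_force: [1.0, 0.5, -0.3]
opening: 0.092
gripper_force: 0.0
```

Call:
{"method": "play_rows", "body": {"rows": [[1,-3.6,0,0],[1,-3.6,0,0],[1,-3.6,0,0],[1,-3.6,0,0],[0,-3.6,0,0],[0,-3.6,0,0],[0,-3.6,0,0],[0,-3.6,0,0],[0,-3.6,0,0],[0,-3.6,0,0],[0,0,0,0],[0,0,0,0]]}}

```text
time: 3.15
tcp_pos: [0.4177, 0.1046, 0.4048]
orientation: [1.0, 0.003, 0.0, 0.0]
wrist_force: [0.5, 0.3, 0.1]
opening: 0.0922
gripper_force: 0.0
```

```bash
python3 -c "
from h import *
print(err(.426,.254,.015,.197))"
```

```text
('t', 3.15, 'turn', np.float64(-0.6), 'shift before turn', array([  0.91, -14.94,  20.78]), 'after turn', array([  1.06, -14.93,  20.78]), 'tilt z', array([ 0., -0., -1.]))
```

Call:
{"method": "play_rows", "body": {"rows": [[0.2,-3,0,-0.6],[0.2,-3,0,0],[0.2,-3,0.5,0],[0.2,-3,1.5,0],[0.26,-2.93,2.5,0],[0,0,3,0],[0,0,3,0],[0,0,2.5,0],[0,0,1.5,0],[0,0,1,0],[0,0,0,0],[0,0,0,0]]}}

```text
time: 4.15
tcp_pos: [0.4279, 0.2518, 0.2501]
orientation: [1.0, 0.005, 0.0, 0.0]
wrist_force: [1.1, -0.2, -0.1]
opening: 0.0921
gripper_force: 0.0
```

```bash
python3 -c "
from h import *
print(err(.426,.254,.015,.197))
p=arm.read_camera('top');q=arm.read_camera('scene')
a=cv2.resize(p['img'][235:325,230:330],(400,360),interpolation=cv2.INTER_CUBIC);b=cv2.resize(q['img'][245:335,250:350],(400,360),interpolation=cv2.INTER_CUBIC)
cv2.imwrite('pics/g1.png',np.hstack([a,b]))"
```

```text
('t', 4.15, 'turn', np.float64(-0.3), 'shift before turn', array([-0.18, -0.22,  5.31]), 'after turn', array([-0.18, -0.22,  5.31]), 'tilt z', array([ 0., -0., -1.]))
```

View pics/g1.png

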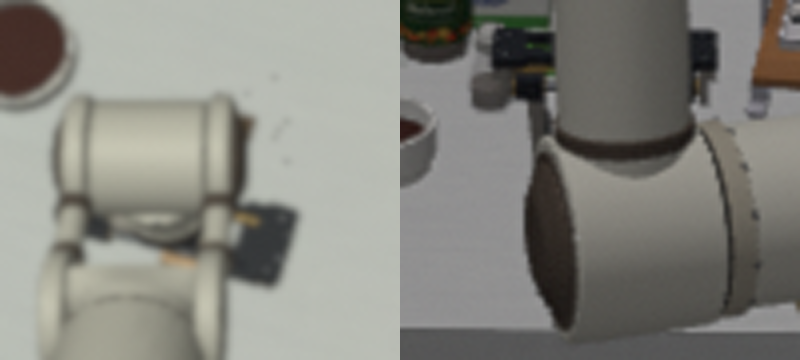

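The arm hides the wedge in both views, but the gripper's long side clearly lies across the wedge. The pose numbers are good, so I'll go down and grip.

Call:
{"method": "play_rows", "body": {"rows": [[-0.18,-0.22,1,-0.3],[0,0,1.3,0],[0,0,1.2,0],[0,0,1,0],[0,0,0.5,0],[0,0,0.3,0],[0,0,0,0],[0,0,0,0]]}}

```text
time: 4.92
tcp_pos: [0.4256, 0.2549, 0.1971]
orientation: [1.0, 0.008, 0.0, -0.0]
wrist_force: [-0.2, 0.2, -0.1]
opening: 0.0917
gripper_force: 0.0
```

Call:
{"method": "play_rows", "body": {"rows": [[0,0,0,0],[0,0,0,0],[0,0,0,0],[0,0,0,0],[0,0,0,0],[0,0,0,0],[0,0,0,0],[0,0,0,0],[0,0,0,0],[0,0,0,0],[0,0,0,0],[0,0,0,0]], "claw": 1, "grip_force": 25}}

```text
time: 5.92
tcp_pos: [0.4254, 0.2548, 0.1967]
orientation: [1.0, 0.008, -0.0, -0.0]
wrist_force: [-0.5, 0.4, 0.4]
opening: 0.0398
gripper_force: 25.0
```

Call:
{"method": "play_rows", "body": {"rows": [[0,0,-1,0],[0,0,-2,0],[0,0,-2,0],[0,0,-1,0],[0,1,0,2],[0,2,0,2],[0,3,0,2],[0,3,0,2],[0,3,0,2],[0,3,0,0],[0,0,0,0],[0,0,0,0]]}}

```text
time: 6.92
tcp_pos: [0.4119, 0.1041, 0.2559]
orientation: [0.997, -0.081, -0.001, 0.0]
wrist_force: [-0.2, 0.6, -2.0]
opening: 0.0401
gripper_force: 25.0
```

```bash
python3 -c "
from h import *
print(err(.491,.010,-.162,.197))"
```

```text
('t', 6.92, 'turn', np.float64(-0.0), 'shift before turn', array([9.33, 8.01, 5.89]), 'after turn', array([9.32, 8.01, 5.89]), 'tilt z', array([-0.002,  0.   , -1.   ]))
```

Call:
{"method": "play_rows", "body": {"rows": [[0.5,1,0,0],[1,2,0,0],[1,2,0,0],[1,2,0,0],[0.5,1,0,0],[0,0,1,0],[0,0,1.5,0],[0,0,1.5,0],[0,0,0.7,0],[0,0,0,0],[0,0,0,0]]}}

```text
time: 7.83
tcp_pos: [0.439, 0.021, 0.2092]
orientation: [0.997, -0.079, -0.001, -0.0]
wrist_force: [0.1, -0.8, -1.2]
opening: 0.0401
gripper_force: 25.0
```

```bash
python3 -c "
from h import *
print(err(.491,.010,-.162,.197))
p=arm.read_camera('top');q=arm.read_camera('scene')
a=cv2.resize(p['img'][190:300,310:430],(400,367),interpolation=cv2.INTER_CUBIC);b=cv2.resize(q['img'][220:330,320:440],(400,367),interpolation=cv2.INTER_CUBIC)
cv2.imwrite('pics/g2.png',np.hstack([a,b]))"
```

```text
('t', 7.83, 'turn', np.float64(0.3), 'shift before turn', array([5.3 , 0.28, 1.22]), 'after turn', array([5.31, 0.25, 1.22]), 'tilt z', array([-0.002,  0.001, -1.   ]))
```

View pics/g2.png

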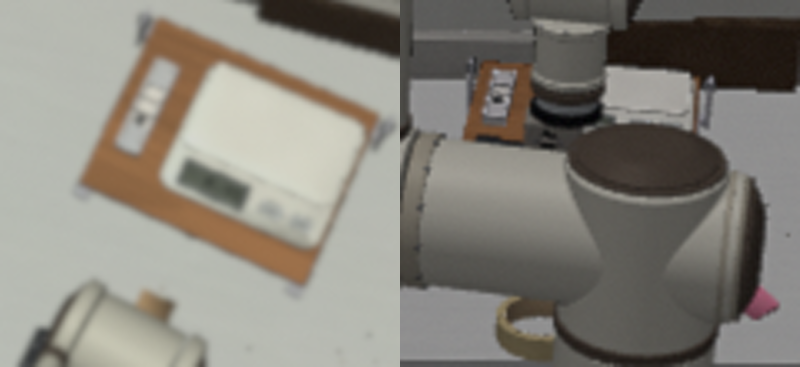

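The top view shows the nose at about (278,357), aimed at the middle of the front edge, (261,368). The level is unobstructed at about (222,353), with the ball near its front end.

```bash
python3 -c "
from h import *
np.set_printoptions(precision=4,suppress=True)
p=arm.read_camera('top')
hsv=cv2.cvtColor(p['img'],cv2.COLOR_BGR2HSV)
m=np.zeros((480,640),bool);m[270:290,345:372]=1
br=m&(hsv[...,1]>70)
pts=np.argwhere(br);P=cloud(p,br);P=P[P[:,2]<.06]
print(br.sum(),pts.min(0),pts.max(0))
F=np.array([.660,-.0175]);ux=np.array([np.cos(-.162),np.sin(-.162)]);uy=np.array([-ux[1],ux[0]])
S=np.c_[(P[:,:2]-F)@ux,(P[:,:2]-F)@uy,P[:,2]]
for a in np.arange(-.16,-.05,.01):
  q=S[abs(S[:,0]-a)<.005]
  if len(q)>2: print(round(a,3),q[:,1].min(),q[:,1].max(),np.median(q[:,2]))
s=arm.observe();t=np.array(s['tcp_pos'])[:2]-F;print('tcp stand',t@ux,t@uy)
"
```

```text
43 [278 352] [284 360]
-0.1 -0.012808658118784526 0.017354873123758347 0.02594180980531684
-0.09 -0.011282102864757107 0.019121591154234893 0.02302367948752891
tcp stand -0.22335494875840578 0.0019580418144822826
```

Call:
{"method": "play_rows", "body": {"rows": [[0.5,0.3,0,0.3],[1,0,0,0],[1,0,0,0],[1,0,0,0],[1,0,0,0],[0.5,0,0,0],[0,0,0.6,0],[0,0,0.4,0],[0,0,0.2,0],[0,0,0,0],[0,0,0,0]]}}

```text
time: 8.9
tcp_pos: [0.4878, 0.0093, 0.1973]
orientation: [0.997, -0.081, -0.0, -0.0]
wrist_force: [0.3, 0.5, -1.9]
opening: 0.0402
gripper_force: 25.0
```

Call:
{"method": "play_rows", "body": {"rows": [[0,0,0.07,0],[0,0,0,0],[0.3,0,0,0],[0.3,0,0,0],[0.4,0,0,0],[0.4,0,0,0],[0.4,0,0,0],[0.4,0,0,0],[0.4,0,0,0],[0.4,0,0,0],[0.3,0,0,0],[0,0,0,0]]}}

```text
time: 9.9
tcp_pos: [0.5215, 0.0036, 0.1972]
orientation: [0.997, -0.082, 0.0, 0.0]
wrist_force: [0.1, -0.5, -1.0]
opening: 0.0401
gripper_force: 25.0
```

```bash
python3 -c "
from h import *
print(err(.540,.0,-.162,.1967))
p=arm.read_camera('top')
cv2.imwrite('pics/g3.png',cv2.resize(p['img'][190:290,310:430],(720,600),interpolation=cv2.INTER_CUBIC))"
```

```text
('t', 9.9, 'turn', np.float64(-0.1), 'shift before turn', array([1.88, 0.06, 0.05]), 'after turn', array([1.88, 0.06, 0.05]), 'tilt z', array([ 0.001, -0.   , -1.   ]))
```

View pics/g3.png

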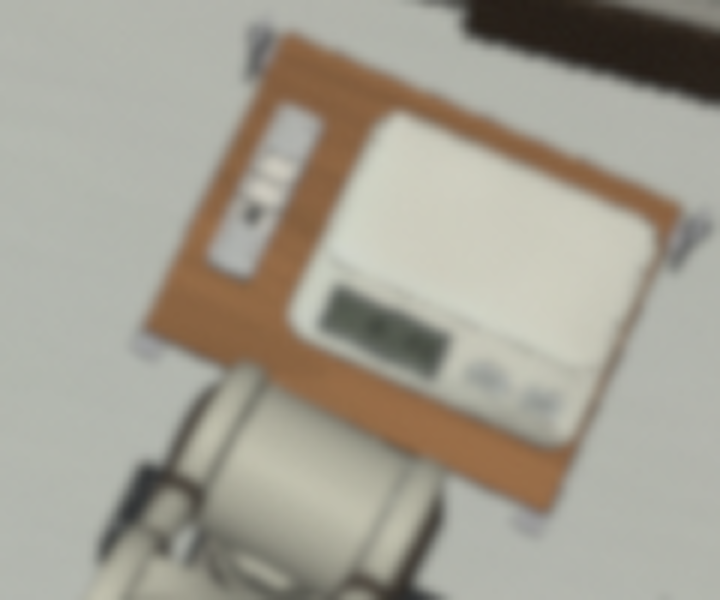

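The level block spans crop (304,111) to (229,269), centre about (266,190). The ball is at (253,213), toward the front. The arm is still clear of the level. I'll write a ball reader and keep going in.

```bash
cat >> h.py <<'E'
def ball(save=None):
    p=arm.read_camera("top");U=8;r0,c0=200,338
    im=cv2.resize(p["img"][r0:r0+48,c0:c0+32],None,fx=U,fy=U,interpolation=cv2.INTER_CUBIC)
    hsv=cv2.cvtColor(im,cv2.COLOR_BGR2HSV);g=cv2.cvtColor(im,cv2.COLOR_BGR2GRAY).astype(np.float32)
    m=(hsv[...,1]<75).astype(np.uint8)
    m=cv2.morphologyEx(m,cv2.MORPH_CLOSE,np.ones((25,25),np.uint8))
    m=cv2.morphologyEx(m,cv2.MORPH_OPEN,np.ones((9,9),np.uint8))
    n,l,st,ce=cv2.connectedComponentsWithStats(m)
    k=l[int(len(l)*.46),int(l.shape[1]*.47)]
    cnt=max(cv2.findContours((l==k).astype(np.uint8),0,2)[0],key=cv2.contourArea)
    (cx,cy),sz,a=cv2.minAreaRect(cnt);bp=cv2.boxPoints(((cx,cy),sz,a))
    if save: cv2.drawContours(im,[bp.astype(int)],0,(0,0,255),1);cv2.imwrite(save,im)
    e=[(bp[i+1 if i<3 else 0]-bp[i]) for i in range(4)];ax=max(e,key=np.linalg.norm);ax=ax/np.linalg.norm(ax);ax*=np.sign(ax[1])
    L=max(sz);s=np.arange(-50,50.1,.5);w=np.arange(-6,6.1,1)   # mm, + = front
    k=L/110;nx=np.array([-ax[1],ax[0]])
    X=(cx+s[:,None]*k*ax[0]+w*k*nx[0]).astype(np.float32);Y=(cy+s[:,None]*k*ax[1]+w*k*nx[1]).astype(np.float32)
    pr=cv2.remap(g,X,Y,cv2.INTER_LINEAR).mean(1)
    sel=abs(s)<28;d=np.clip(pr[sel].min()+30-pr[sel],0,None);b=(d*s[sel]).sum()/d.sum()
    return dict(ball_mm=round(float(b),2),L_px=round(L/U,2),w_px=round(min(sz)/U,2),c=(round(c0+cx/U,2),round(r0+cy/U,2)),minI=round(float(pr[sel].min())),prof=pr[::8].round().astype(int).tolist())
E
python3 -c "
from h import *
print(ball('pics/b0.png'));
B=cv2.imread('pics/b0.png')
"
```

```text
{'ball_mm': -10.67, 'L_px': 36.62, 'w_px': 25.88, 'c': (350.94, 218.31), 'minI': 112, 'prof': [142, 148, 161, 162, 154, 143, 132, 124, 116, 112, 114, 121, 127, 134, 149, 161, 157, 146, 134, 148, 169, 175, 173, 170, 166, 150]}
```

Call:
{"method": "play_rows", "body": {"rows": [[0,0,0.07,0],[0.2,0,0,0],[0.3,0,0,0],[0.4,0,0,0],[0.4,0,0,0],[0.4,0,0,0],[0.4,0,0,0],[0.4,0,0,0],[0.4,0,0,0],[0.2,0,0,0],[0,0,0,0]]}}

```text
time: 10.92
tcp_pos: [0.5503, -0.0008, 0.1966]
orientation: [0.997, -0.081, -0.003, -0.0]
wrist_force: [-10.8, 1.8, 12.7]
opening: 0.0399
gripper_force: 25.0
```

```bash
python3 -c "
from h import *
print(ball('pics/b1.png'));s=arm.observe();print(s['wrist_force'])
F=np.array([.660,-.0175]);ux=np.array([np.cos(-.162),np.sin(-.162)]);t=np.array(s['tcp_pos'])[:2]-F;print('tcp stand',t@ux,t@[-ux[1],ux[0]])
p=arm.read_camera('top');im=p['img'][200:248,338:370]
cv2.imwrite('pics/g4.png',np.hstack([cv2.imread('pics/b0.png'),cv2.imread('pics/b1.png')]))
"
```

```text
{'ball_mm': -10.79, 'L_px': 36.62, 'w_px': 25.88, 'c': (350.94, 218.31), 'minI': 111, 'prof': [141, 148, 160, 162, 153, 143, 132, 123, 116, 111, 114, 120, 127, 133, 149, 160, 156, 145, 133, 147, 168, 174, 172, 169, 166, 150]}
[-10.21270237   2.47829143  12.01458896]
tcp stand -0.1110099463333799 -0.0011723396267225383
```

View pics/g4.png

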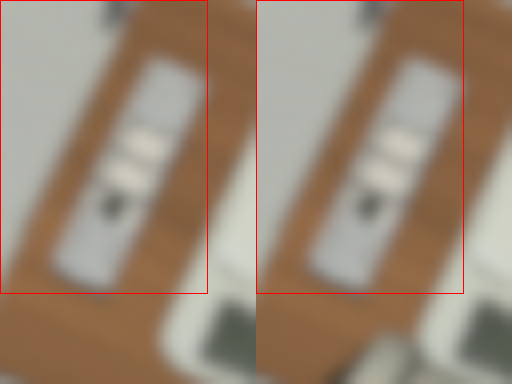

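The reader's box merged the level with the table. By eye, the block centre is at crop (131,175), the rear line at (137,159), and the ball at (112,205), about 17 mm to the front. I'll fix the mask and ease the downward press a little.

```bash
sed -i 's/m=(hsv\[...,1\]<75).astype(np.uint8)/m=(hsv[...,1]<SAT).astype(np.uint8)/; s/np.ones((25,25)/np.ones((3,3)/; s/^def ball(save=None):/SAT=55\ndef ball(save=None):/' h.py
python3 - <<'E'
import h
from h import *
for s in (40,55,65):
    h.SAT=s; 
    try:print(s,ball())
    except Exception as e: print(s,e)
E
```

```text
40 {'ball_mm': 15.37, 'L_px': 29.69, 'w_px': 7.92, 'c': (354.09, 221.95), 'minI': 126, 'prof': [170, 174, 176, 176, 177, 175, 170, 181, 195, 194, 179, 179, 194, 195, 174, 142, 127, 130, 150, 169, 174, 174, 175, 176, 176, 164]}
55 {'ball_mm': 15.32, 'L_px': 30.25, 'w_px': 8.57, 'c': (354.09, 221.88), 'minI': 126, 'prof': [166, 173, 175, 176, 176, 176, 171, 178, 194, 194, 180, 178, 193, 195, 174, 143, 127, 131, 152, 169, 174, 175, 175, 176, 175, 159]}
65 {'ball_mm': 15.32, 'L_px': 30.58, 'w_px': 9.01, 'c': (354.08, 221.83), 'minI': 126, 'prof': [162, 173, 175, 176, 177, 176, 171, 176, 192, 195, 181, 177, 192, 196, 175, 143, 127, 131, 152, 170, 174, 174, 175, 176, 175, 156]}
```

Call:
{"method": "play_rows", "body": {"rows": [[0,0,-0.07,0],[0.3,0,0,0],[0.3,0,0,0],[0.3,0,0,0],[0.3,0,0,0],[0.3,0,0,0],[0.3,0,0,0],[0.3,0,0,0],[0.2,0,0,0],[0,0,0,0],[0,0,0,0],[0,0,0,0]]}}

```text
time: 12.17
tcp_pos: [0.5723, -0.0043, 0.1966]
orientation: [0.997, -0.081, -0.004, -0.0]
wrist_force: [-11.1, 2.8, 9.4]
opening: 0.0398
gripper_force: 25.0
```

```bash
cat >> h.py <<'E'
def where():
    s=arm.observe();F=np.array([.660,-.0175]);ux=np.array([np.cos(-.162),np.sin(-.162)]);t=np.array(s['tcp_pos'])[:2]-F
    print('t',round(s['time'],2),'tcp stand',(t@ux).round(4),(t@[-ux[1],ux[0]]).round(4),np.round(s['tcp_pos'][2],4),np.round(s['wrist_force'],1))
E
python3 -c "
from h import *
print(ball());where()"
```

```text
{'ball_mm': 15.13, 'L_px': 30.02, 'w_px': 8.55, 'c': (354.21, 221.76), 'minI': 122, 'prof': [165, 172, 174, 176, 175, 173, 165, 173, 190, 190, 176, 179, 194, 192, 169, 139, 123, 128, 151, 170, 174, 175, 175, 175, 172, 156]}
t 12.22 tcp stand -0.0887 -0.0011 0.1966 [-10.9   1.2   8.5]
```

Call:
{"method": "play_rows", "body": {"rows": [[0,0,-0.06,0],[0.2,0,0,0],[0.2,0,0,0],[0.2,0,0,0],[0.2,0,0,0],[0.2,0,0,0],[0.2,0,0,0],[0.2,0,0,0],[0.1,0,0,0],[0,0,0,0],[0,0,0,0],[0,0,0,0]]}}

```text
time: 13.22
tcp_pos: [0.587, -0.0068, 0.1966]
orientation: [0.997, -0.081, -0.004, -0.0]
wrist_force: [-9.2, 1.0, 4.7]
opening: 0.0401
gripper_force: 25.0
```

```bash
python3 -c "
from h import *
print(ball());where()"
```

```text
{'ball_mm': 7.9, 'L_px': 29.92, 'w_px': 8.51, 'c': (354.25, 221.36), 'minI': 118, 'prof': [166, 172, 173, 173, 173, 173, 169, 177, 191, 193, 180, 176, 181, 162, 125, 126, 165, 187, 185, 178, 175, 176, 176, 175, 172, 155]}
t 13.27 tcp stand -0.0738 -0.0012 0.1966 [-9.5  1.3  5.3]
```

Call:
{"method": "play_rows", "body": {"rows": [[0,0,0,0],[0,0,0,0],[0,0,0,0],[0,0,0,0],[0,0,0,0],[0,0,0,0],[0,0,0,0],[0,0,0,0],[0,0,0,0],[0,0,0,0],[0,0,0,0],[0,0,0,0]]}}

```text
time: 14.27
tcp_pos: [0.587, -0.0067, 0.1967]
orientation: [0.997, -0.081, -0.004, -0.0]
wrist_force: [-8.5, 1.4, 5.4]
opening: 0.04
gripper_force: 25.0
```

```bash
python3 -c "
from h import *
print(ball());where()"
```

```text
{'ball_mm': 7.87, 'L_px': 29.96, 'w_px': 8.53, 'c': (354.25, 221.36), 'minI': 118, 'prof': [165, 172, 173, 173, 173, 173, 169, 176, 192, 193, 180, 176, 181, 161, 125, 126, 165, 187, 185, 177, 176, 175, 175, 176, 172, 155]}
t 14.32 tcp stand -0.0738 -0.0012 0.1966 [-8.6  1.8  5.5]
```

Call:
{"method": "play_rows", "body": {"rows": [[0.2,0,0,0],[0.2,0,0,0],[0.2,0,0,0],[0.2,0,0,0],[0.2,0,0,0],[0.2,0,0,0],[0,0,0,0],[0,0,0,0],[0,0,0,0],[0,0,0,0],[0,0,0,0],[0,0,0,0]]}}

```text
time: 15.32
tcp_pos: [0.599, -0.0088, 0.1966]
orientation: [0.997, -0.081, -0.004, -0.0]
wrist_force: [-6.8, 1.1, 3.6]
opening: 0.04
gripper_force: 25.0
```

Call:
{"method": "play_rows", "body": {"rows": [[0,0,0,0],[0,0,0,0],[0,0,0,0],[0,0,0,0],[0,0,0,0],[0,0,0,0]]}}

```text
time: 15.82
tcp_pos: [0.5991, -0.0088, 0.1966]
orientation: [0.997, -0.081, -0.004, -0.0]
wrist_force: [-7.6, 2.1, 3.6]
opening: 0.04
gripper_force: 25.0
```

```bash
sed -i 's/pr\[::8\]/pr[20:-20:4]/' h.py; python3 -c "
from h import *
print(ball());where()
p=arm.read_camera('top');cv2.imwrite('pics/g5.png',cv2.resize(p['img'][204:244,338:372],(510,600),interpolation=cv2.INTER_CUBIC))"
```

```text
{'ball_mm': -0.99, 'L_px': 40.87, 'w_px': 24.87, 'c': (357.44, 227.44), 'minI': 115, 'prof': [170, 169, 167, 165, 167, 176, 183, 181, 170, 153, 140, 135, 136, 134, 129, 124, 122, 122, 120, 118, 116, 115, 115, 116, 119, 122, 129, 138, 146, 154, 162, 169, 173, 176, 176, 174, 171, 168, 163, 159, 156]}
t 15.87 tcp stand -0.0616 -0.0012 0.1966 [-6.1  1.2  3.3]
```

View pics/g5.png

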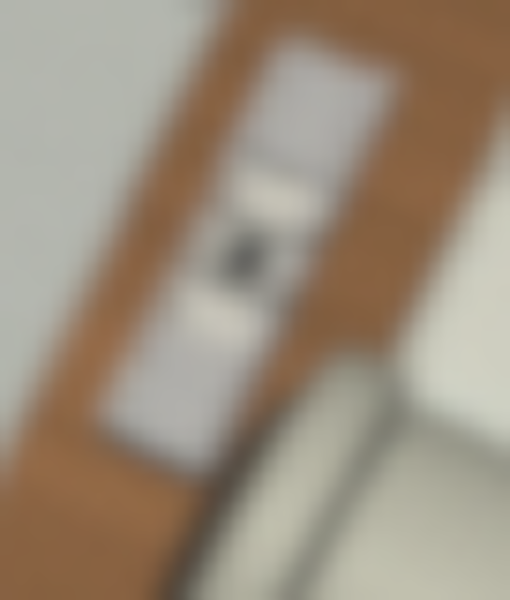

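The ball is now close to midway: ball at crop (241,258), white groove patches at (277,197) and (222,315), and the arm edge just touching the level's lower right. I'll measure finely against the two lines instead of the block mask.

```bash
cat >> h.py <<'E'
def fine(n=3,c=(354.25,221.1),ang=None):
    ps=[arm.read_camera("top") for _ in range(n)];p=ps[0]
    g=np.mean([cv2.cvtColor(q["img"],cv2.COLOR_BGR2GRAY) for q in ps],0).astype(np.float32)
    # board axes in image at z=.077, mm->px
    F=np.array([.660,-.0175,0]);ux=np.array([np.cos(-.162),np.sin(-.162),0]);uy=np.array([-ux[1],ux[0],0])
    pr=lambda X:(lambda v:v[:2]/v[2])(p["K"]@(p["R"]@X+p["t"]))
    M=F+.095*ux+.1*uy+[0,0,.077];m0=pr(M);jx=(pr(M-.02*ux)-m0)/20;jy=(pr(M+.01*uy)-m0)/10
    s=np.arange(-34,34.1,1)
    out={}
    for nm,w in(("left",np.arange(8,11.1,1)),("mid",np.arange(-3,3.1,1)),("right",np.arange(-11,-7.9,1))):
        X=(c[0]+s[:,None]*jx[0]+w*jy[0]).astype(np.float32);Y=(c[1]+s[:,None]*jx[1]+w*jy[1]).astype(np.float32)
        out[nm]=cv2.remap(g,X,Y,cv2.INTER_CUBIC).mean(1)
    return s,out,m0,jx,jy,g
E
python3 -c "
from h import *
s,o,m0,jx,jy,g=fine()
print(m0,jx,jy)
for i in range(0,len(s)): print(int(s[i]),*[int(o[k][i]) for k in o])"
```

```text
[354.25273752 220.12839447] [-0.11415367  0.23432557] [-0.25203503 -0.11265603]
-34 168 172 151
-33 167 171 151
-32 166 170 151
-31 164 169 150
-30 162 167 149
-29 160 166 148
-28 158 164 147
-27 157 164 147
-26 157 165 148
-25 160 167 149
-24 162 171 152
-23 165 175 155
-22 169 180 157
-21 172 185 158
-20 175 188 159
-19 176 191 160
-18 177 192 158
-17 176 192 155
-16 175 190 153
-15 173 187 151
-14 170 183 148
-13 166 177 145
-12 161 170 143
-11 158 163 142
-10 155 156 142
-9 152 149 142
-8 150 142 144
-7 151 135 147
-6 151 130 150
-5 151 125 151
-4 150 120 151
-3 150 116 151
-2 149 112 150
-1 149 111 148
0 148 109 145
1 147 110 143
2 147 112 141
3 147 115 139
4 148 120 137
5 149 127 136
6 150 134 137
7 152 142 138
8 156 151 140
9 161 160 143
10 165 168 148
11 169 175 152
12 173 181 155
13 177 187 159
14 178 191 161
15 179 193 162
16 178 194 163
17 178 194 163
18 177 193 162
19 175 191 162
20 174 189 160
21 173 187 158
22 172 185 157
23 171 182 156
24 170 180 155
25 170 178 153
26 170 177 152
27 170 176 152
28 169 175 152
29 169 174 151
30 169 174 151
31 168 174 152
32 168 174 151
33 168 174 151
34 168 174 151
```

Call:
{"method": "play_rows", "body": {"rows": [[0.1,0,0,0],[0.1,0,0,0],[0,0,0,0],[0,0,0,0],[0,0,0,0],[0,0,0,0],[0,0,0,0],[0,0,0,0],[0,0,0,0],[0,0,0,0],[0,0,0,0],[0,0,0,0]]}}

```text
time: 17.07
tcp_pos: [0.6008, -0.0091, 0.1966]
orientation: [0.997, -0.081, -0.004, -0.0]
wrist_force: [-8.9, 1.3, 4.4]
opening: 0.0399
gripper_force: 25.0
```

```bash
cat >> h.py <<'E'
def rep():
    s,o,*_=fine(2);m=o["mid"]
    def cross(l,lo,hi,up):
        for i in range(len(s)-1):
            if lo<=s[i]<hi and (m[i]-l)*(m[i+1]-l)<=0 and (m[i+1]>m[i])==up: return s[i]+(l-m[i])/(m[i+1]-m[i])
    k=lambda lo,hi,f:(lambda j:(lambda q:-q[1]/2/q[0])(np.polyfit(s[j-3:j+4],m[j-3:j+4],2)))(f(np.where((s>=lo)&(s<=hi),m,-1e9 if f is np.argmax else 1e9)))
    print("rear groove",cross(180,-30,-18,True),"peaks",k(-22,-11,np.argmax),k(11,24,np.argmax),"ball min",k(-12,12,np.argmin),"120:",cross(120,-12,8,False),cross(120,-8,12,True),"160:",cross(160,-16,0,False),cross(160,0,16,True));where()
E
python3 -c "
from h import *
rep()"
```

```text
rear groove -21.912289656698704 peaks -17.585609434810053 16.769995662546094 ball min -0.6056898388865977 120: -3.7497948110103607 2.551137924194336 160: -10.5328069627285 8.756897389888763
t 17.17 tcp stand -0.0598 -0.0012 0.1966 [-9.5  0.9  5.1]
```

Call:
{"method": "play_rows", "body": {"rows": [[0,0,0,0],[0,0,0,0],[0,0,0,0],[0,0,0,0],[0,0,0,0],[0,0,0,0],[0,0,0,0],[0,0,0,0],[0,0,0,0],[0,0,0,0]], "claw": -0.4}}

```text
time: 18.0
tcp_pos: [0.6028, -0.0097, 0.1976]
orientation: [0.997, -0.082, -0.0, 0.0]
wrist_force: [-0.3, 0.1, 0.2]
opening: 0.0642
gripper_force: 0.0
```

```bash
python3 -c "
from h import *
rep()"
```

```text
rear groove -21.95941186696291 peaks -17.62515843868828 16.808667093795357 ball min -0.6069303386080077 120: -3.7391134798526764 2.5449177622795105 160: -10.46596646308899 8.669113397598267
t 18.1 tcp stand -0.0577 -0.0015 0.1976 [ 0.5 -0.3  0.2]
```

Released; the ball stayed put. I'll retreat straight up and back, then take a clear look.

Call:
{"method": "play_rows", "body": {"rows": [[0,0,-0.5,0],[0,0,-1,0],[0,0,-2,0],[0,0,-3,0],[0,0,-3,0],[-2,0,-3,0],[-3,0,-2,0],[-3,0,0,0],[-3,0,0,0],[-1,0,0,0],[0,0,0,0],[0,0,0,0]]}}

```text
time: 19.1
tcp_pos: [0.4845, 0.0098, 0.3437]
orientation: [0.997, -0.082, 0.001, 0.0]
wrist_force: [1.0, -1.1, 0.1]
opening: 0.0645
gripper_force: 0.0
```

```bash
python3 -c "
from h import *
rep();print(ball())
p=arm.read_camera('top');q=arm.read_camera('scene')
a=cv2.resize(p['img'][206:238,340:368],(525,600),interpolation=cv2.INTER_LANCZOS4)
b=cv2.resize(q['img'][230:270,330:350],(270,600),interpolation=cv2.INTER_CUBIC)
d=[x for x in arm.search_frame(q,'level_mid')];print([(x['position'],x['confidence']) for x in d])
cv2.imwrite('pics/g6.png',np.hstack([a,b]))
s,o,m0,jx,jy,g=fine(3)
for k in ('left','right'): print(k,o[k].round().astype(int).tolist())"
```

```text
rear groove -22.854208171367645 peaks -17.57632223107692 16.776096184958334 ball min -0.49782117597382697 120: -2.6982016563415527 1.7137550115585327 160: -9.963315285742283 8.236118882894516
t 19.2 tcp stand -0.1768 -0.0015 0.3434 [-0.   0.2 -0.6]
{'ball_mm': 0.38, 'L_px': 29.7, 'w_px': 8.47, 'c': (354.36, 221.02), 'minI': 123, 'prof': [176, 176, 176, 177, 176, 175, 171, 168, 168, 173, 182, 191, 195, 193, 185, 172, 158, 144, 134, 127, 123, 124, 130, 140, 153, 167, 182, 192, 197, 197, 194, 190, 185, 181, 180, 179, 178, 178, 178, 179, 179]}
[([251.2, 371.0], 0.89)]
left [172, 172, 170, 169, 167, 165, 163, 162, 162, 164, 167, 170, 173, 177, 179, 181, 182, 181, 181, 178, 175, 171, 167, 163, 159, 156, 154, 153, 153, 152, 152, 152, 152, 152, 153, 153, 153, 154, 155, 156, 158, 160, 163, 167, 171, 175, 178, 181, 183, 183, 183, 182, 181, 180, 178, 177, 177, 176, 175, 175, 175, 175, 175, 175, 175, 174, 174, 173, 173]
right [155, 155, 155, 154, 153, 152, 152, 151, 151, 152, 154, 155, 156, 157, 157, 158, 158, 155, 154, 153, 150, 147, 146, 145, 146, 146, 148, 151, 153, 155, 155, 155, 154, 152, 149, 147, 145, 142, 139, 138, 138, 139, 141, 144, 149, 154, 158, 162, 165, 167, 167, 167, 167, 167, 165, 163, 162, 160, 159, 158, 156, 156, 156, 156, 155, 156, 156, 156, 155]
```

View pics/g6.png

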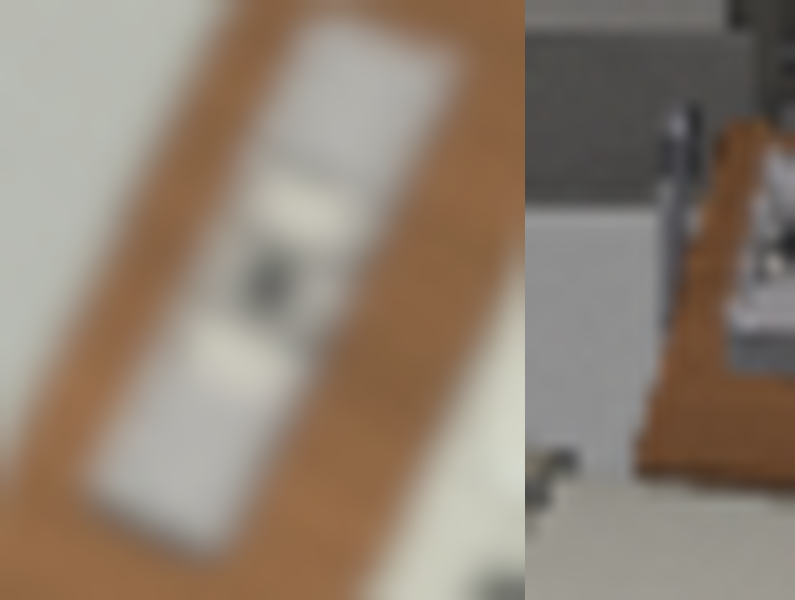

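The view is unobstructed: the ball at crop (268,282) looks centred between the patches at (310,207) and (237,357). The top camera sees the level obliquely, though, so I'll check for parallax using depth and the second camera.

Run:
```python
from h import *
np.set_printoptions(precision=1,suppress=True,linewidth=200)
F=np.array([.660,-.0175,0]);ux=np.array([np.cos(-.162),np.sin(-.162),0]);uy=np.array([-ux[1],ux[0],0])
top=arm.read_camera("top");sc=arm.read_camera("scene")
print("median heights of level along axis (mm), top cam")
m=np.zeros((480,640),bool);m[203:242,340:372]=1
P=cloud(top,m);x=(P-F)@ux*1e3;y=(P-F)@uy*1e3
for a in range(30,165,6):
    q=(abs(x-a)<3)&(abs(y-100)<6);
    if q.any(): print(a,int(q.sum()),P[q,2]*1e3)
g=cv2.cvtColor(sc["img"],cv2.COLOR_BGR2GRAY).astype(np.float32)
pr=lambda X,p:(lambda v:v[:2]/v[2])(p["K"]@(p["R"]@X+p["t"]))
M=F+.095*ux+.1*uy+np.array([0,0,.077]);m0=pr(M,sc);print("scene mid px",m0,"front/rear ends",pr(M-.055*ux,sc),pr(M+.055*ux,sc),"per mm up",pr(M+[0,0,.01],sc)-m0,"10mm fwd",pr(M-.01*ux,sc)-m0)
print(g[232:262,int(m0[0])-7:int(m0[0])+9].astype(int))
```

```text
median heights of level along axis (mm), top cam
30 5 [65.4 57.  57.4 60.4 66.4]
36 5 [69.2 59.7 65.4 56.  55.7]
42 9 [70.  77.2 71.6 80.4 79.3 61.1 68.7 55.2 62.4]
48 3 [75.2 75.8 72.3]
54 7 [76.6 75.8 77.7 75.8 74.5 70.  72.9]
60 4 [82.6 78.6 67.7 68.5]
66 6 [76.3 67.1 69.1 67.2 64.8 69.3]
72 3 [69.9 70.7 71.7]
78 5 [70.6 67.9 70.2 69.2 68.5]
84 7 [78.2 66.1 71.1 72.  65.9 66.8 75.5]
90 6 [82.6 73.3 79.5 80.7 66.7 73. ]
96 3 [75.5 78.  66.9]
102 3 [73.2 74.7 65.8]
108 5 [75.3 61.6 66.9 60.1 63.6]
114 6 [68.1 77.3 77.5 70.6 74.1 65.2]
120 7 [80.6 75.3 78.  70.6 73.  71.1 65.7]
126 4 [72.8 73.8 74.7 69.3]
132 7 [74.6 76.7 76.7 74.2 73.6 70.5 75.2]
138 3 [66.6 74.8 69.7]
144 7 [79.3 74.3 73.7 75.1 75.3 67.3 71.4]
150 1 [71.1]
156 5 [70.1 59.2 66.9 63.9 61.4]
162 2 [53.8 57.6]
scene mid px [350.  245.8] front/rear ends [348.4 251.7] [351.6 240.2] per mm up [ 0.1 -2.3] 10mm fwd [-0.3  1. ]
[[ 86  83  80  78  63  56  48  59  90  89  86  55  30  29  29  28]
 [ 77  77  78  75  62  60  65  81  53  46  58  38  22  20  21  25]
 [ 78  78  77  73  61  57  48  55  50  51  41  21  15  18  16  13]
[... 1110 characters left out ...]
  83  79  82  80  80  77  62]
 [ 86  87  87  83  82  85  88  98  88  67  82  83  83  83  81  64]
 [ 84  86  89  83  83  83  84  86  79  71  85  87  85  86  81  64]
 [ 83  86  89  87  88  85  83  85  89  82  83  84  83  84  81  65]
 [ 84  85  84  85  83  82  78  80  84  84  84  86  84  86  82  71]
 [ 84  85  85  84  86  87  85  84  85  85  84  85  84  83  81  69]
 [ 80  80  80  81  80  80  81  81  82  83  82  83  84  84  81  69]
 [ 79  80  80  80  81  78  82  80  81  81  80  80  80  81  79  68]
 [ 78  79  78  79  79  79  80  78  78  80  79  80  79  79  79  74]
 [ 77  77  77  77  78  77  78  76  78  77  78  78  78  79  79  79]
 [ 62  63  65  68  69  73  72  74  74  77  76  75  79  80  83  84]]
```

Run:
```python
from h import *
F=np.array([.660,-.0175,0]);ux=np.array([np.cos(-.162),np.sin(-.162),0]);uy=np.array([-ux[1],ux[0],0])
ref=cv2.imread("pics/top0.png")
m=np.zeros((480,640),bool);m[190:280,325:435]=1
Q=[cloud(arm.read_camera("top"),m) for _ in range(8)]
def fit(P,boxes):
    x=(P-F)@ux;y=(P-F)@uy;z=P[:,2]
    A=[];b=[]
    for i,(x0,x1,y0,y1,zl) in enumerate(boxes):
        q=(x>x0)&(x<x1)&(y>y0)&(y<y1)&(z>zl)
        r=np.zeros((q.sum(),len(boxes)+1));r[:,i]=1;r[:,-1]=x[q];A.append(r);b.append(z[q])
    A=np.vstack(A);b=np.hstack(b);k=np.ones(len(b),bool)
    for _ in range(6):
        c=np.linalg.lstsq(A[k],b[k],rcond=None)[0];e=b-A@c;k=abs(e)<.010
    return c,k.sum(),e[k].std()
boxes=[(.08,.165,-.09,.025,.05),(.01,.17,.06,.08,.02),(.0,.02,-.11,.11,.02)]
for nm,P in(("initial",np.load("sb.npy")),("now",np.vstack(Q)),*[("now%d"%i,Q[i]) for i in range(3)]):
    for bx in (boxes,boxes[:1],boxes[1:]):
        c,n,s=fit(P,bx);print(nm,"slope",c[-1].round(4),"h",c[:-1].round(4),n,s.round(4))
```

```text
initial slope 0.0728 h [0.0687 0.0467 0.0461] 1285 0.0038
initial slope 0.069 h [0.0692] 724 0.0038
initial slope 0.0769 h [0.0464 0.0461] 560 0.0037
now slope 0.0097 h [0.0815 0.0598 0.06  ] 10071 0.0036
now slope 0.0082 h [0.0817] 5696 0.0035
now slope 0.0111 h [0.0596 0.06  ] 4375 0.0037
now0 slope 0.0124 h [0.0811 0.0595 0.0602] 1258 0.0035
now0 slope 0.0087 h [0.0816] 706 0.0035
now0 slope 0.0156 h [0.0593 0.0601] 552 0.0035
now1 slope 0.0128 h [0.0811 0.0591 0.0601] 1257 0.0035
now1 slope 0.0105 h [0.0814] 721 0.0034
now1 slope 0.015 h [0.0589 0.0601] 536 0.0037
now2 slope 0.0095 h [0.0817 0.0596 0.0602] 1262 0.0037
now2 slope 0.0011 h [0.0827] 713 0.0036
now2 slope 0.0174 h [0.0589 0.0601] 548 0.0037
```

```bash
cat > cal.py <<'E'
from h import *
F=np.array([.660,-.0175,0]);yaw=-.162;ux=np.array([np.cos(yaw),np.sin(yaw),0]);uy=np.array([-ux[1],ux[0],0]);uz=np.array([0,0,1.])
p=arm.read_camera("top")
pr=lambda X:(lambda v:v[:2]/v[2])(p["K"]@(p["R"]@X+p["t"]))
def ballpos(fwd,th,h):  # stand frame
    dx=.095-fwd-.19;dz=.023+h   # rel hinge, hinge height .054
    x=.19+dx*np.cos(th)-dz*np.sin(th)*1; z=.054+dx*np.sin(th)+dz*np.cos(th)
    return F+x*ux+.1*uy+z*uz
def cen(img,c):
    g=cv2.cvtColor(img,cv2.COLOR_BGR2GRAY).astype(np.float32)
    r,k=int(round(c[1])),int(round(c[0]))
    w=cv2.resize(g[r-8:r+9,k-8:k+9],None,fx=8,fy=8,interpolation=cv2.INTER_CUBIC)
    yy,xx=np.mgrid[:w.shape[0],:w.shape[1]];X=k-8+(xx+.5)/8-.5;Y=r-8+(yy+.5)/8-.5
    near=np.hypot(X-c[0],Y-c[1])<3
    o=[]
    for d in(25,35,45):
        q=near*np.clip(w[near].min()+d-w,0,None);o.append([(q*X).sum()/q.sum(),(q*Y).sum()/q.sum()])
    return np.array(o)
E
python3 - <<'E'
from cal import *
np.set_printoptions(precision=2,suppress=True)
i0=cen(cv2.imread("pics/top0.png"),(338+112/8,200+205/8));n=np.mean([cen(arm.read_camera("top")["img"],(340+268*28/525,206+282*32/600)) for _ in range(3)],0)
print("init",i0.tolist(),"now",n.tolist())
from scipy.optimize import brentq
for h in(-.006,-.003,0,.003,.006):
    A=pr(ballpos(.018,.08,h));d=i0[1]-A      # calibration offset
    ax=pr(ballpos(-.01,0,h))-pr(ballpos(.01,0,h));ax/=np.linalg.norm(ax)
    f=lambda th:ax@(pr(ballpos(th*.3,th,h))+d-n[1])
    print(h,"calib off px",d,"now slope",brentq(f,-.05,.06))
E
```

```text
init [[351.6795584293058, 225.2187070717998], [351.6654798133318, 225.22012851129864], [351.6495254529974, 225.1946489320551]] now [[353.912984466727, 220.6784553097585], [353.9117598418961, 220.68293654178532], [353.9887747300983, 220.7848295806272]]
-0.006 calib off px [-0.11 -0.78] now slope 0.00788083816975216
-0.003 calib off px [-0.14 -0.55] now slope 0.008597179006971763
0 calib off px [-0.18 -0.33] now slope 0.009301206350313698
0.003 calib off px [-0.21 -0.11] now slope 0.009993235498861433
0.006 calib off px [-0.24  0.12] now slope 0.010673571043816292
```

Three independent estimates (block model, depth slope, and the calibration against the ball's initial stop) agree. The lines lie lower than the ball, and the true reading is still about +0.009 rad. I'll regrip and push about 4.5 mm more.

```bash
python3 -c "
from cal import *
X=F-.0598*ux-.0013*uy
print(err(X[0],X[1],-.162,.1972))"
```

```text
('t', 20.3, 'turn', np.float64(-0.1), 'shift before turn', array([11.79, -0.02, 14.54]), 'after turn', array([ 1.179e+01, -1.000e-02,  1.454e+01]), 'tilt z', array([ 0., -0., -1.]))
```

Call:
{"method": "play_rows", "body": {"rows": [[2,0,0,0],[3,0,1,0],[3,0,2,0],[2.5,0,2,0],[1.29,0,2,0],[0,0,2,0],[0,0,2,0],[0,0,1.5,0],[0,0,1.2,0],[0,0,0.6,0],[0,0,0.24,0],[0,0,0,0]]}}

```text
time: 21.3
tcp_pos: [0.6008, -0.0093, 0.1972]
orientation: [0.997, -0.081, -0.0, 0.0]
wrist_force: [-0.6, 0.5, 0.5]
opening: 0.0644
gripper_force: 0.0
```

Call:
{"method": "play_rows", "body": {"rows": [[0,0,0,0],[0,0,0,0],[0,0,0,0],[0,0,0,0],[0,0,0,0],[0,0,0,0],[0,0,0,0],[0,0,0,0]], "claw": 1, "grip_force": 20}}

```text
time: 21.97
tcp_pos: [0.601, -0.0093, 0.198]
orientation: [0.997, -0.081, 0.001, -0.0]
wrist_force: [-1.6, 1.0, 5.5]
opening: 0.04
gripper_force: 20.0
```

```bash
cat >> cal.py <<'E'
from scipy.optimize import brentq
def slope(h=.001):
    i0=cen(cv2.imread("pics/top0.png"),(352,225.5))[1]
    ps=[arm.read_camera("top") for _ in range(3)];s0=(353.9,220.7)
    for _ in range(3): s0=np.mean([cen(q["img"],s0)[1] for q in ps],0)
    d=i0-pr(ballpos(.018,.08,h));ax=pr(ballpos(-.01,0,h))-pr(ballpos(.01,0,h));ax/=np.linalg.norm(ax)
    print("px",s0.round(2),"slope",round(brentq(lambda th:ax@(pr(ballpos(th*.3,th,h))+d-s0),-.06,.07),4));where()
E
python3 -c "
from cal import *
slope()"
```

```text
px [353.93 220.47] slope 0.0074
t 22.17 tcp stand -0.0595 -0.0014 0.198 [-1.8  1.1  5.7]
```

Call:
{"method": "play_rows", "body": {"rows": [[0.1,0,0,0],[0.1,0,0,0],[0.1,0,0,0],[0.1,0,0,0],[0,0,0,0],[0,0,0,0],[0,0,0,0],[0,0,0,0],[0,0,0,0],[0,0,0,0],[0,0,0,0],[0,0,0,0]]}}

```text
time: 23.17
tcp_pos: [0.603, -0.0095, 0.1978]
orientation: [0.997, -0.081, -0.004, -0.0]
wrist_force: [-14.5, 2.5, 16.7]
opening: 0.0402
gripper_force: 20.0
```

Call:
{"method": "play_rows", "body": {"rows": [[0,0,0,0],[0,0,0,0],[0,0,0,0],[0,0,0,0]]}}

```text
time: 23.5
tcp_pos: [0.603, -0.0095, 0.1977]
orientation: [0.997, -0.081, -0.004, -0.0]
wrist_force: [-14.2, 2.3, 16.2]
opening: 0.0398
gripper_force: 20.0
```

```bash
python3 -c "
from cal import *
slope()"
```

```text
px [353.93 220.47] slope 0.0074
t 23.7 tcp stand -0.0575 -0.0013 0.1978 [-14.2   1.5  17.1]
```

Call:
{"method": "play_rows", "body": {"rows": [[0,0,0,0],[0,0,0,0],[0,0,0,0],[0,0,0,0],[0,0,0,0],[0,0,0,0],[0,0,0,0],[0,0,0,0],[0,0,0,0],[0,0,0,0]], "claw": -0.4}}

```text
time: 24.53
tcp_pos: [0.6047, -0.01, 0.1972]
orientation: [0.997, -0.081, 0.0, -0.0]
wrist_force: [0.8, -0.8, -0.2]
opening: 0.0643
gripper_force: 0.0
```

Call:
{"method": "play_rows", "body": {"rows": [[0,0,-0.5,0],[0,0,-1,0],[0,0,-2,0],[0,0,-3,0],[0,0,-3,0],[-2,0,-3,0],[-3,0,-2,0],[-3,0,0,0],[-3,0,0,0],[-1,0,0,0],[0,0,0,0],[0,0,0,0]]}}

```text
time: 25.53
tcp_pos: [0.4864, 0.0095, 0.3433]
orientation: [0.997, -0.082, 0.001, 0.0]
wrist_force: [0.9, -0.5, -0.4]
opening: 0.0644
gripper_force: 0.0
```

Run:
```python
from cal import *
slope();rep()
m=np.zeros((480,640),bool);m[190:280,325:435]=1
P=np.vstack([cloud(arm.read_camera("top"),m) for _ in range(8)])
boxes=[(.08,.165,-.09,.025,.05),(.01,.17,.06,.08,.02),(.0,.02,-.11,.11,.02)]
x=(P-F)@ux;y=(P-F)@uy;z=P[:,2];A=[];b=[]
for i,(x0,x1,y0,y1,zl) in enumerate(boxes):
    q=(x>x0)&(x<x1)&(y>y0)&(y<y1)&(z>zl);r=np.zeros((q.sum(),4));r[:,i]=1;r[:,-1]=x[q];A.append(r);b.append(z[q])
A=np.vstack(A);b=np.hstack(b);k=np.ones(len(b),bool)
for _ in range(6): c=np.linalg.lstsq(A[k],b[k],rcond=None)[0];k=abs(b-A@c)<.01
print("depth fit h,slope",c.round(4))
```

```text
px [353.92 220.47] slope 0.0075
t 25.73 tcp stand -0.1749 -0.0015 0.3425 [-1.1  0.  -0.2]
rear groove -23.046607315540314 peaks -17.67130305287975 16.225168475522672 ball min -1.5365436179362018 120: -2.374242603778839 -0.8360147625207901 160: -10.174651026725769 7.852832615375519
t 25.83 tcp stand -0.1752 -0.0015 0.3422 [-0.2  0.1  0.6]
depth fit h,slope [0.0819 0.0602 0.0604 0.0069]
```

The push was only about 2 mm net because of compliance under a downward press. The ball moved 1.04 mm to the rear, leaving about +0.006 rad. One more nudge of 3.3 mm, gripping a little higher so as not to press down.

```bash
python3 -c "
from cal import *
X=F-.0575*ux-.0013*uy
print(err(X[0],X[1],-.162,.1995))"
```

```text
('t', 26.28, 'turn', np.float64(-0.1), 'shift before turn', array([11.83, -0.02, 14.27]), 'after turn', array([ 1.183e+01, -1.000e-02,  1.427e+01]), 'tilt z', array([-0., -0., -1.]))
```

Call:
{"method": "play_rows", "body": {"rows": [[2,0,0,0],[3,0,1,0],[3,0,2,0],[2.5,0,2,0],[1.33,0,2,0],[0,0,2,0],[0,0,2,0],[0,0,1.5,0],[0,0,1.2,0],[0,0,0.5,0],[0,0,0.07,0],[0,0,0,0]]}}

```text
time: 27.28
tcp_pos: [0.6032, -0.0098, 0.2]
orientation: [0.997, -0.081, 0.0, 0.0]
wrist_force: [-0.1, -0.4, -0.6]
opening: 0.0645
gripper_force: 0.0
```

Call:
{"method": "play_rows", "body": {"rows": [[0,0,0,0],[0,0,0,0],[0,0,0,0],[0,0,0,0],[0,0,0,0],[0,0,0,0],[0,0,0,0],[0,0,0,0]], "claw": 1, "grip_force": 20}}

```text
time: 27.95
tcp_pos: [0.6033, -0.0097, 0.2002]
orientation: [0.997, -0.081, 0.0, 0.0]
wrist_force: [-0.9, 0.6, 5.9]
opening: 0.04
gripper_force: 20.0
```

Call:
{"method": "play_rows", "body": {"rows": [[0.1,0,0,0],[0.1,0,0,0],[0.1,0,0,0],[0.1,0,0,0],[0,0,0,0],[0,0,0,0],[0,0,0,0],[0,0,0,0],[0,0,0,0],[0,0,0,0],[0,0,0,0],[0,0,0,0]]}}

```text
time: 28.95
tcp_pos: [0.6052, -0.01, 0.2]
orientation: [0.997, -0.081, -0.004, -0.0]
wrist_force: [-14.0, 1.1, 17.0]
opening: 0.0397
gripper_force: 20.0
```

```bash
python3 -c "
from cal import *
rep()"
```

```text
rear groove -22.449931621551514 peaks -17.790059323132777 16.12378664518125 ball min -1.7578127115077973 120: -3.335595488548279 -0.18789243698120117 160: -10.719027370214462 8.305851250886917
t 29.1 tcp stand -0.0553 -0.0014 0.2 [-14.5   1.5  17.4]
```

Call:
{"method": "play_rows", "body": {"rows": [[0,0,-0.05,0],[0.1,0,-0.05,0],[0.1,0,0,0],[0,0,0,0],[0,0,0,0],[0,0,0,0],[0,0,0,0],[0,0,0,0],[0,0,0,0],[0,0,0,0],[0,0,0,0],[0,0,0,0]]}}

```text
time: 30.1
tcp_pos: [0.6066, -0.0101, 0.2]
orientation: [0.997, -0.081, -0.005, -0.0]
wrist_force: [-14.6, 2.1, 13.1]
opening: 0.0396
gripper_force: 20.0
```

```bash
python3 -c "
from cal import *
rep()"
```

```text
rear groove -22.160362601280212 peaks -17.719738706389855 16.292888031805393 ball min -1.5940101531691628 120: -3.7500028014183044 0.6323438882827759 160: -10.732680797576904 8.385878503322601
t 30.25 tcp stand -0.0539 -0.0013 0.2 [-13.8   2.2  13.9]
```

Call:
{"method": "play_rows", "body": {"rows": [[0,0,-0.1,0],[0,0,-0.1,0],[0,0,0,0],[0,0,0,0],[0,0,0,0],[0,0,0,0]], "grip_force": 45}}

```text
time: 30.75
tcp_pos: [0.6084, -0.0106, 0.2016]
orientation: [0.997, -0.082, -0.001, -0.0]
wrist_force: [-3.4, 0.6, -5.3]
opening: 0.0397
gripper_force: 45.0
```

Call:
{"method": "play_rows", "body": {"rows": [[0.1,0,0,0],[0.1,0,0,0],[0,0,0,0],[0,0,0,0],[0,0,0,0],[0,0,0,0],[0,0,0,0],[0,0,0,0],[0,0,0,0],[0,0,0,0],[0,0,0,0],[0,0,0,0]]}}

```text
time: 31.75
tcp_pos: [0.611, -0.0111, 0.2027]
orientation: [0.997, -0.082, 0.0, 0.0]
wrist_force: [-1.8, 0.2, -5.8]
opening: 0.04
gripper_force: 45.0
```

```bash
python3 -c "
from cal import *
rep()"
```

```text
rear groove None peaks -22.369131406149982 14.199592687204975 ball min -12.489900866628643 120: None None 160: None None
t 31.9 tcp stand -0.0494 -0.0016 0.2026 [-1.  -0.5 -5. ]
```

Call:
{"method": "play_rows", "body": {"rows": [[0,0,0.1,0],[0,0,0.1,0],[0,0,0.07,0],[0,0,0,0],[0,0,0,0],[0,0,0,0],[0,0,0,0],[0,0,0,0],[0,0,0,0],[0,0,0,0],[0,0,0,0],[0,0,0,0]]}}

```text
time: 32.9
tcp_pos: [0.6111, -0.0111, 0.2002]
orientation: [0.997, -0.082, 0.0, 0.0]
wrist_force: [-0.6, 0.7, 0.9]
opening: 0.0397
gripper_force: 45.0
```

```bash
python3 -c "
from cal import *
rep()
s,o,*_=fine(1);print(o['mid'].round().astype(int).tolist())"
```

```text
rear groove -22.188308238983154 peaks -19.95782642366454 15.518262461847694 ball min -8.74255061066013 120: -10.335197985172272 -7.171085715293884 160: -14.792377397418022 None
t 33.05 tcp stand -0.0493 -0.0015 0.2002 [-0.5  0.2  2. ]
[170, 168, 167, 165, 163, 162, 161, 162, 165, 168, 173, 177, 181, 183, 184, 184, 182, 177, 170, 162, 153, 143, 133, 124, 118, 115, 116, 120, 127, 136, 146, 155, 163, 169, 174, 177, 177, 175, 174, 172, 171, 172, 174, 178, 182, 186, 189, 192, 194, 194, 194, 193, 191, 190, 187, 185, 183, 180, 178, 176, 175, 174, 174, 175, 175, 175, 175, 175, 175]
```

The wedge freed and overshot: ball at −8.7 against a target of about −3.3 on this scale. Now drawing it back gently.

Call:
{"method": "play_rows", "body": {"rows": [[-0.1,0,0,0],[-0.1,0,0,0],[-0.1,0,0,0],[-0.1,0,0,0],[-0.1,0,0,0],[-0.1,0,0,0],[0,0,0,0],[0,0,0,0],[0,0,0,0],[0,0,0,0],[0,0,0,0],[0,0,0,0]]}}

```text
time: 34.1
tcp_pos: [0.6052, -0.0101, 0.2001]
orientation: [0.997, -0.082, 0.0, 0.0]
wrist_force: [2.9, -2.2, 3.1]
opening: 0.0396
gripper_force: 45.0
```

Call:
{"method": "play_rows", "body": {"rows": [[0,0,0,0],[0,0,0,0],[0,0,0,0],[0,0,0,0],[0,0,0,0],[0,0,0,0]]}}

```text
time: 34.6
tcp_pos: [0.6051, -0.0101, 0.2001]
orientation: [0.997, -0.081, 0.0, 0.0]
wrist_force: [2.5, -0.7, 4.5]
opening: 0.0396
gripper_force: 45.0
```

```bash
python3 -c "
from cal import *
rep()"
```

```text
rear groove -23.05048042535782 peaks -18.190871748017802 15.870500892501171 ball min -4.47356837066007 120: None None 160: -11.024222910404205 3.969896376132965
t 34.75 tcp stand -0.0553 -0.0015 0.2001 [ 2.  -0.8  5.3]
```

Call:
{"method": "play_rows", "body": {"rows": [[-0.1,0,0,0],[-0.05,0,0,0],[0,0,0,0],[0,0,0,0],[0,0,0,0],[0,0,0,0],[0,0,0,0],[0,0,0,0],[0,0,0,0],[0,0,0,0]]}}

```text
time: 35.58
tcp_pos: [0.6039, -0.0099, 0.2002]
orientation: [0.997, -0.082, 0.001, 0.0]
wrist_force: [5.5, -1.7, 3.2]
opening: 0.0395
gripper_force: 45.0
```

Call:
{"method": "play_rows", "body": {"rows": [[0,0,0,0],[0,0,0,0],[0,0,0,0],[0,0,0,0],[0,0,0,0],[0,0,0,0],[0,0,0,0],[0,0,0,0],[0,0,0,0],[0,0,0,0]], "claw": -0.4}}

```text
time: 36.42
tcp_pos: [0.6035, -0.0098, 0.1998]
orientation: [0.997, -0.082, 0.0, -0.0]
wrist_force: [1.1, 0.0, -0.2]
opening: 0.0643
gripper_force: 0.0
```

Call:
{"method": "play_rows", "body": {"rows": [[0,0,-0.5,0],[0,0,-1,0],[0,0,-2,0],[0,0,-3,0],[0,0,-3,0],[-2,0,-3,0],[-3,0,-2,0],[-3,0,0,0],[-3,0,0,0],[-1,0,0,0],[0,0,0,0],[0,0,0,0]]}}

```text
time: 37.42
tcp_pos: [0.4852, 0.0097, 0.3459]
orientation: [0.997, -0.082, 0.001, 0.0]
wrist_force: [0.6, -0.4, -0.2]
opening: 0.0639
gripper_force: 0.0
```

```bash
cat > chk.py <<'E'
from cal import *
rep()
h=.001;i0=cen(cv2.imread("pics/top0.png"),(352,225.6))[1]
d=i0-pr(ballpos(.018,.08,h));ax=pr(ballpos(-.01,0,h))-pr(ballpos(.01,0,h));ax/=np.linalg.norm(ax)
ps=[arm.read_camera("top") for _ in range(8)]
for st in((353.9,220.4),(354.1,220.0),(354.2,219.7)):
    n=np.mean([cen(q["img"],st)[1] for q in ps],0);print(st,n.round(2),"slope",round(brentq(lambda th:ax@(pr(ballpos(th*.3,th,h))+d-n),-.06,.07),4))
m=np.zeros((480,640),bool);m[190:280,325:435]=1
P=np.vstack([cloud(q,m) for q in ps])
boxes=[(.08,.165,-.09,.025,.05),(.01,.17,.06,.08,.02),(.0,.02,-.11,.11,.02)]
x=(P-F)@ux;y=(P-F)@uy;z=P[:,2];A=[];b=[]
for i,(x0,x1,y0,y1,zl) in enumerate(boxes):
    q=(x>x0)&(x<x1)&(y>y0)&(y<y1)&(z>zl);r=np.zeros((q.sum(),4));r[:,i]=1;r[:,-1]=x[q];A.append(r);b.append(z[q])
A=np.vstack(A);b=np.hstack(b);k=np.ones(len(b),bool)
for _ in range(6): c=np.linalg.lstsq(A[k],b[k],rcond=None)[0];k=abs(b-A@c)<.01
print("depth fit h,slope",c.round(4))
E
python3 chk.py; python3 -c "
from h import *
p=arm.read_camera('top');a=cv2.resize(p['img'][206:238,340:368],(525,600),interpolation=cv2.INTER_CUBIC);cv2.imwrite('pics/g7.png',a)"
```

```text
rear groove -23.5615254342556 peaks -17.893926020892994 16.299217163809725 ball min -1.5526069845587314 120: -2.5405515134334564 -0.7661703079938889 160: -10.135804533958435 7.797171235084534
t 37.57 tcp stand -0.1761 -0.0015 0.3453 [ 0.  -0.3  0.3]
(353.9, 220.4) [353.92 220.47] slope 0.0074
(354.1, 220.0) [353.92 220.47] slope 0.0074
(354.2, 219.7) [353.92 220.47] slope 0.0074
depth fit h,slope [0.0825 0.0604 0.0605 0.0035]
```

View pics/g7.png

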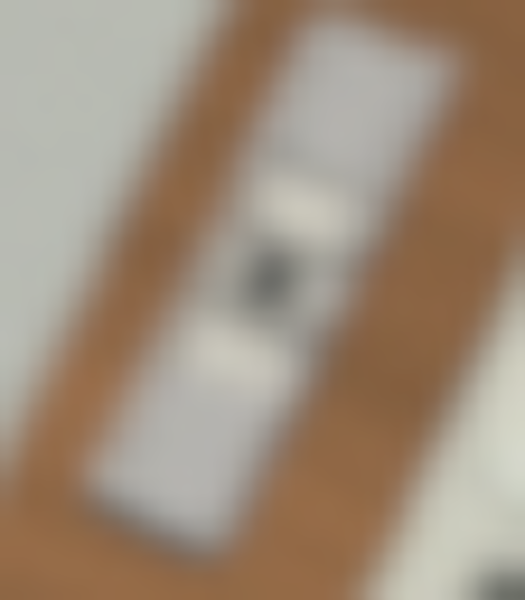

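The picture shows the ball at (267,279), only slightly to the rear of the middle of the lines. With parallax allowed for, about +0.006 rad is left. Gripping disturbs the wedge, so I'll nudge its rear face with closed fingers instead, leaving it flat on the table.

Call:
{"method": "play_rows", "body": {"rows": [[1,0,0,0],[2,0,0,0],[2,0,1,0],[1.5,0,2,0],[0.6,0,2,0],[0,0,2,0],[0,0,2,0],[0,0,2,0],[0,0,1.5,0],[0,0,1,0],[0,0,0.9,0],[0,0,0,0]], "claw": 1, "grip_force": 20}}

```text
time: 39.02
tcp_pos: [0.5545, -0.0017, 0.1992]
orientation: [0.997, -0.082, -0.001, -0.0]
wrist_force: [-0.3, 1.1, -0.1]
opening: 0.0004
gripper_force: 0.0
```

Call:
{"method": "play_rows", "body": {"rows": [[0.3,0,0,0],[0.3,0,0,0],[0.3,0,0,0],[0.2,0,0,0],[0.2,0,0,0],[0,0,0,0]]}}

```text
time: 39.52
tcp_pos: [0.5685, -0.0041, 0.2013]
orientation: [0.997, -0.082, 0.001, 0.0]
wrist_force: [-0.1, -0.1, 0.7]
opening: 0.0002
gripper_force: 0.0
```

```bash
python3 -c "
from cal import *
rep()"
```

```text
rear groove -22.226142823696136 peaks -17.886190256423184 16.24055344539444 ball min -1.588236459051037 120: -4.105402052402496 1.0204089246690273 160: -10.920185893774033 8.527702271938324
t 39.67 tcp stand -0.0931 -0.0015 0.2008 [-0.2  1.3  0.7]
```

Call:
{"method": "play_rows", "body": {"rows": [[0.1,0,0,0],[0.1,0,0,0],[0.1,0,0,0],[0.1,0,0,0],[0,0,0,0],[0,0,0,0]]}}

```text
time: 40.17
tcp_pos: [0.5719, -0.0046, 0.2008]
orientation: [0.997, -0.082, -0.0, -0.0]
wrist_force: [0.7, 0.5, -0.3]
opening: 0.0007
gripper_force: 0.0
```

Call:
{"method": "play_rows", "body": {"rows": [[0.1,0,0,0],[0.1,0,0,0],[0.1,0,0,0],[0,0,0,0],[0,0,0,0]]}}

```text
time: 40.58
tcp_pos: [0.5749, -0.0051, 0.2008]
orientation: [0.997, -0.082, -0.0, -0.0]
wrist_force: [-0.9, 0.2, 0.3]
opening: 0.0003
gripper_force: 0.2
```

Call:
{"method": "play_rows", "body": {"rows": [[0.1,0,0,0],[0.1,0,0,0],[0,0,0,0],[0,0,0,0]]}}

```text
time: 40.92
tcp_pos: [0.5758, -0.0052, 0.2005]
orientation: [0.997, -0.081, -0.002, -0.0]
wrist_force: [-7.3, 0.9, 6.5]
opening: 0.0003
gripper_force: 3.8
```

Call:
{"method": "play_rows", "body": {"rows": [[0.1,0,0,0],[0,0,0,0],[0,0,0,0]]}}

```text
time: 41.17
tcp_pos: [0.5762, -0.0052, 0.2004]
orientation: [0.997, -0.081, -0.004, -0.0]
wrist_force: [-10.1, 1.4, 8.7]
opening: 0.0004
gripper_force: 5.4
```

```bash
python3 -c "
from cal import *
rep()"
```

```text
rear groove -21.941994421184063 peaks -17.67149211585541 16.238723793683242 ball min -1.5044071740172744 120: -4.146248459815979 1.251806765794754 160: -10.848222509026527 8.576913714408875
t 41.32 tcp stand -0.0847 -0.0014 0.2004 [-10.2  -0.2   8.7]
```

Call:
{"method": "play_rows", "body": {"rows": [[0.1,0,0,0],[0,0,0,0],[0,0,0,0],[0,0,0,0]]}}

```text
time: 41.65
tcp_pos: [0.5769, -0.0052, 0.2004]
orientation: [0.997, -0.081, -0.004, -0.0]
wrist_force: [-12.5, 1.4, 10.2]
opening: 0.0001
gripper_force: 6.4
```

Call:
{"method": "play_rows", "body": {"rows": [[0.1,0,0,0],[0,0,0,0],[0,0,0,0],[0,0,0,0],[0,0,0,0],[0,0,0,0]]}}

```text
time: 42.15
tcp_pos: [0.5778, -0.0053, 0.2003]
orientation: [0.997, -0.081, -0.004, -0.0]
wrist_force: [-12.8, 1.4, 10.8]
opening: 0.0004
gripper_force: 6.6
```

```bash
python3 -c "
from cal import *
rep()"
```

```text
rear groove -22.190685749053955 peaks -17.924042344062663 15.517423401905983 ball min -3.289305528916662 120: -5.193172812461853 -1.4900422096252441 160: -11.331522524356842 7.416861027479172
t 42.3 tcp stand -0.0831 -0.0012 0.2003 [-13.5   1.3  11.1]
```

Call:
{"method": "play_rows", "body": {"rows": [[-0.3,0,0,0],[-0.7,0,0,0],[-1.5,0,0,0],[-1.5,0,-1,0],[-1,0,-3,0],[-1,0,-3,0],[-1,0,-3,0],[-1,0,-3,0],[-1,0,-2,0],[0,0,0,0],[0,0,0,0],[0,0,0,0]]}}

```text
time: 43.3
tcp_pos: [0.4907, 0.0087, 0.3497]
orientation: [0.997, -0.082, -0.0, -0.0]
wrist_force: [0.6, 0.7, 0.5]
opening: 0.0004
gripper_force: 0.0
```

```bash
python3 chk.py; python3 -c "
from h import *
p=arm.read_camera('top');s=ball();print(s['ball_mm'],s['c'])"
```

```text
rear groove -23.431674361228943 peaks -17.860527309444105 15.537895897200864 ball min -3.094322733258396 120: None None 160: -10.745581209659576 6.564333021640778
t 43.45 tcp stand -0.1712 -0.0014 0.349 [-0.4  0.7 -0. ]
(353.9, 220.4) [353.96 220.18] slope 0.0045
(354.1, 220.0) [353.96 220.18] slope 0.0045
(354.2, 219.7) [353.96 220.18] slope 0.0045
depth fit h,slope [0.0828 0.0606 0.0608 0.001 ]
-1.38 (354.34, 221.03)
```

```bash
python3 -c "
from station import arm
print(arm.job_done())"
```

```text
the job is handed in; nothing more can be done
None
```

The job is handed in: the wooden wedge is in place under the foot and released, and the arm is clear. My estimates put the shelf at 0 to 0.0045 rad front-low (up to about 1.4 mm of ball travel from midway). One earlier push overshot to about 0.018 rad front-high, and I drew the wedge back to correct it.

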